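# Unlatch the shaker's hold-down bar and hold it up

### The arm

A 7-joint arm with a two-finger parallel gripper is mounted at the origin on the work surface. World frame = base frame: x ahead of the robot, y to its left, z up, the work surface at z = 0. Lengths are in m, angles in rad, forces in N, time in s.
With the tool pointing down it reaches from about 0.4 to 0.875 m from the base axis. Payload 6.5 kg.
Tool frame: the origin (TCP) lies at the very end of the fingers, on their centre line; the grasp point (between the pads) lies 19 mm behind it; x points along the fingers, y is the direction in which the jaws open and shut, and the axes are right-handed (so a half turn about x gives the same grasp; the last joint's range is limited). The gripper opens to 88 mm and grips with 3 to 60 N. Pads are 18 mm wide; open, the fingers measure 123 mm over their backs; the gripper's body (75 mm by 187 mm) begins 45 mm behind the grasp point.
Start: joints at [1.215, 0.536, -0.004, 1.538, 0.003, 1.067, -0.071], TCP at [0.186, -0.623, 0.239] pointing down, gripper open.
Joint ranges: [-2.7, 2.7], [-0.37, 2.16], [-1.27, 1.26], [0.24, 2.4], [-1.31, 4.45], [0.19, 1.91], [-2.76, 2.76]. Speed limits (rad/s): [2.39, 2.39, 3.14, 3.14, 3.14, 3.14, 3.14].

### API

Orientations are given as a rotation vector (axis times angle).
In Python, from cell import * gives the robot as it stands.
- The arm moves only by the tool step_arm, never from a script. Its argument "plan" is a list of rows, each an object of numbers: "x", "y", "z": the shift along the world's x, y, z in cm; "rx", "ry", "rz": the turn, a rotation vector about the world's x, y, z in degrees; "gripper": the closure, from 0 (fully open) to 1 (shut). A call has 1 to 20 rows; each row is the pose to reach, as a shift and turn from the pose measured when the call began; what a row does not reach only later rows make up. A row lasts 1/10 s, in which the tool goes at most 50 mm and 8.59 degrees, less where a joint would pass 70% of its speed; a pose out of reach is approached as far as the arm can. A call with a gripper value outside its range is refused whole. The fingers move at their own pace and stop on an object; "squeeze" is the grip in N (left out, the last holds). Time passes only in rows, so rows that repeat a pose let the fingers close. It gives the time, the measured TCP pose, the force and the opening at its end, in the units of the state.
- get_obs(): the state, without advancing time (a new reading comes with each control period).
- camera(name): name is "scene" or "top"; returns a dict with "color" (400x640x3 uint8, red, green, blue), "fx", "fy", "cx", "cy" (pixels), "R" (3x3) and "t" (3): a world point X has camera coordinates R X + t. Camera axes: x right, y down, z forward; pixel columns grow to the right and rows downward; lengths in m; the calibration is good to about 2 mm. A picture is of the moment at which its call begins. There is no depth.
- job_done(): hands the job in, once; it reports no verdict.
Trained networks look in a picture, given as the dict that the camera call returned (one of the last four; its "shot" number tells which), for a name from the list of things; names that differ only in an ending like _2 or _b are one class to them, and where a whole thing is asked for, a point or a joint stands for the part that bears it (a point fixed in the world has none). Each returns a list of dicts, best first, with "confidence" (0 to 1); they miss things now and then, are a little off and sometimes report something else, mostly with a low value. They report only what shows in the picture. A call takes as long as a camera call. They do not tell look-alikes from the thing itself.
- trace(picture, query): "pixels" (400x640 bool, what is visible of it) and "box" ([centre column, centre row, width, height] in pixels, round what is visible of it).
- spot_point(picture, query): "pixel" ([column, row] in pixels: a listed point, or the origin of a listed thing).
The state is a dict: "t": time; "joints": joint angles; "qvel": joint speeds; "effort": joint torques, N m; "ee_pos": TCP position; "tcp_rot": TCP orientation; "force": force on the tool from outside, world axes, zero at the start; "ft_torque": the same for the moment, N m; "width": finger opening in m.
Only numpy, scipy, OpenCV 4.12 (cv2) and the standard library are available. Lean on these libraries where they do the work, as an engineer would, in place of code of your own. Each camera call takes 0.05 s, during which the arm holds its last target.

### The job

The shaker has stopped and its vials are due out: draw the sprung latch handle at the free end of the hold-down bar fully out sideways while the bar is still down, then lift the bar off its ball post until its free end is about 10 cm up, and finish while still holding it there with the gripper, steady and clear of the vials. Leave the vial rack where it stands and do not push or knock over anything else on the shaker or the bench.

Things in the scene. Friction and masses are not known exactly. Their poses are not given: they have to be found in the camera images.
- shaker: Orbital shaker with a white housing, fixed to the bench; 250 x 330 mm housing under an aluminium platform 260 (x) x 380 (y) mm whose top is 93 mm above the bench. Origin on the bench under its centre; its z is up, its own -x side carries the dials and display, and the hold-down bar runs along its own y axis above the platform. It stands in a different place and turned by up to 0.4 rad each time.
- hinge (a point): Point on the bar's hinge axis, fixed to the shaker, at its (0, +150, 183) mm: the axis is level and parallel to the shaker's own x. Its own axes are the shaker's.
- ball (a point): Centre of the 20 mm steel ball on top of the fixed post (neck 8 mm under it), at the shaker's (0, -145, 172) mm, 295 mm from the hinge axis. The closed coupler hides it.
- bar_hinge (a joint): Angle of the hold-down bar, rad: 0 lying down on the ball, growing as its free end rises, limit 1.3. 0.1 rad lifts the free end by about 30 mm. It falls back by its own weight (about 3 to 4 N upward at the latch handle carries it). With the latch home the ball catches it within about 0.02 rad.
- hold_down: The hold-down bar: aluminium bar 30 wide, 14 high, top 190 mm above the bench when down, with a clear plate 100 x 176 mm and rubber strips under it, 1 mm above the vial caps. At its free end sits the dark coupler, a hood 42 x 42 mm, 40 mm high, over the ball. Origin on the hinge axis, axes parallel to the shaker's when down; the bar runs along its own -y. It turns about its own x with bar_hinge.
- coupler (a point): Centre of the coupler's socket, on the bar: coincides with point ball when the bar is down.
- latch_slide (a joint): How far the latch is drawn out, m: 0 home (sprung), growing as its handle moves along the bar's own -x (sideways, towards the shaker's dial side), stop at 0.022. The fork under the ball lets it go at 0.017 or more. The spring pulls back with 4 N at 0 and about 10 N at the stop. The latch rides on the bar and goes up with it.
- latch_handle: The latch's fork with its upright handle; axes those of the bar, origin on the hinge axis when the latch is home. The handle is a flat steel upright with a grey plastic grip 14 (x) x 26 (y) x 38 (z) mm, free all round; when home it stands 66 mm out from the ball's axis on the dial side, with about 38 mm of clear space between grip and coupler. The grip spans 190 to 228 mm above the bench when the bar is down.
- grip (a point): Centre of the grey grip of the latch handle (209 mm above the bench when the bar is down, 295 mm from the hinge axis along the bar); moves with latch and bar.
- vial_rack: Clear rack 112 x 184 x 36 mm with fifteen capped vials (28 mm wide) whose tops are 70 mm above its underside; stands loose on the shaker's platform mat under the bar, held by low stops. Origin at the centre of its underside. It is to stay.
- spare_vial: Bystander: single capped vial 28 x 64 mm standing on the platform on the dial side. Origin at the centre of its underside.
- tube_rack: Bystander: clear rack 116 x 152 x 63 mm with 50 ml tubes standing up to 123 mm high, on the bench beyond the hinge end. Origin at the centre of its underside.
- beaker: Bystander: beaker, 70 mm wide, 85 mm high, on the bench beyond the coupler end. Origin at the centre of its underside.
- reagent_bottle: Bystander: amber bottle with a screw cap, 72 mm wide, 145 mm high, on the bench on the shaker's +x side. Origin at the centre of its underside.
- cap_tray: Bystander: open white tray 90 x 130 x 35 mm on the bench on the shaker's +x side. Origin at the centre of its underside.
- mouse: Bystander: grey computer mouse 105 x 60 x 31 mm on the bench beyond the coupler end. Origin at the centre of its underside.
- sample_jar: Bystander: white jar 60 mm wide, 75 mm high, on the bench beyond the coupler end on the dial side. Origin at the centre of its underside.
Things that resemble listed ones, but are neither listed nor needed, are in the scene too. Leave any turquoise or yellow look-alike of the vial_rack alone.

How it is judged:
By the outcome, as a careful person would: the job done as asked, in the order asked, and still so for the second after the job is handed in, while the arm keeps its last pose, push and grip.
It also fails if it takes over 32 s, if anything falls off the work surface, if the arm or the gripper's body presses on something with over 40 N, if the wrist force passes 120 N, or if a joint passes its speed limit or range.

## Working session

There is one attempt and no reset: what is moved stays moved. The work goes in short steps, Python scripts to look and compute and a tool call to move; the robot and the scene stay as the last step left them, time stands still between calls to the robot, and variables do not carry over. Pictures are saved under pics/ and viewed, and the job is handed in when it is done.

Besides the shell and the picture viewer there is one more tool, called after "Call:" as name([rows], argument=value, ...), one row to a line, values as JSON. step_arm: Moves the arm, as the interface text tells. Its arguments: {"type":"object","properties":{"plan":{"type":"array"},"squeeze":{"type":"number"}},"required":["plan"]}

```bash
mkdir -p pics; ls; cat > h.py <<'E'
from cell import *
import numpy as np, cv2, pickle
def save(p,name): cv2.imwrite('pics/'+name, p['color'][:,:,::-1])
E
python3 - <<'E'
from h import *
o=get_obs(); print({k:np.round(v,3) for k,v in o.items()})
for n in ("scene","top"):
    p=camera(n); save(p,n+'0.png'); pickle.dump(p,open(n+'0.pkl','wb'))
    print(n,p['fx'],p['fy'],p['cx'],p['cy'],np.round(p['R'],3).tolist(),np.round(p['t'],3))
    for q in ("grip","hinge","coupler","shaker","vial_rack","latch_handle","spare_vial"):
        for r in spot_point(p,q)[:3]: print(q,np.round(r['pixel'],1),round(r['confidence'],2))
E
```

```text
pics
{'t': np.float64(0.0), 'joints': array([ 1.215,  0.537, -0.004,  1.539,  0.003,  1.067, -0.071]), 'qvel': array([ 0.   , -0.   ,  0.001, -0.   , -0.001, -0.001, -0.001]), 'effort': array([ 1.0000e-03, -5.7096e+01,  9.9200e-01, -2.5160e+01, -5.6000e-02,
        1.8000e-02,  0.0000e+00]), 'ee_pos': array([ 0.186, -0.622,  0.238]), 'tcp_rot': array([ 2.066,  0.303, -2.067]), 'force': array([-0.617, -0.384,  0.101]), 'ft_torque': array([0.   , 0.007, 0.029]), 'width': np.float64(0.088)}
scene 484.19541849487484 484.19541849487484 319.2911052772279 198.69206667142151 [[-0.882, 0.47, 0.015], [0.273, 0.538, -0.798], [-0.383, -0.7, -0.603]] [ 0.431 -0.018  1.984]
grip [311.1 163.8] 0.47
grip [303.5 230.4] 0.41
hinge [311.7 218.3] 0.95
coupler [295.5 170.4] 0.94
coupler [289.7 174.4] 0.21
shaker [305.1 227.8] 0.57
shaker [315.  187.1] 0.46
vial_rack [354.1 165.1] 0.84
vial_rack [411.2 267.4] 0.7
vial_rack [305.7 208.1] 0.61
latch_handle [313.  216.9] 0.2
spare_vial [335.8 219.8] 0.64
spare_vial [303.6 209.7] 0.16
top 389.4989347342366 389.4989347342366 321.7111805922306 205.78482226204918 [[0.083, -0.997, 0.001], [-0.971, -0.081, -0.223], [0.223, 0.017, -0.975]] [-0.012  0.481  1.324]
grip [377.9 209.4] 0.41
hinge [297.1 163.8] 0.89
coupler [251.8 177.6] 0.72
coupler [383.7 194.3] 0.59
coupler [381.  195.1] 0.39
shaker [338.8 190.8] 0.76
vial_rack [337.9 186.9] 0.94
vial_rack [407.1 307. ] 0.91
vial_rack [451.9 171.1] 0.85
latch_handle [296.3 167.5] 0.36
spare_vial [312.  205.8] 0.46
```

View pics/scene0.png

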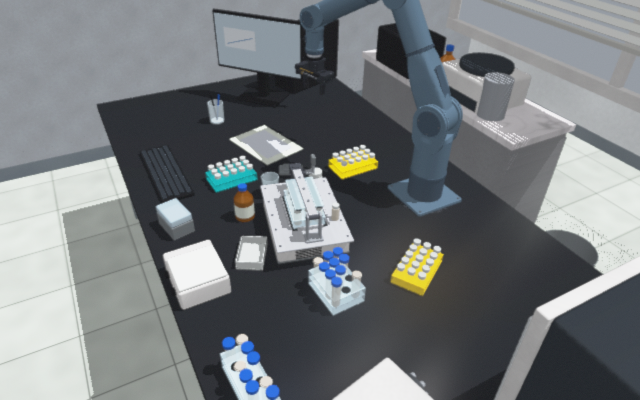

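View pics/top0.png

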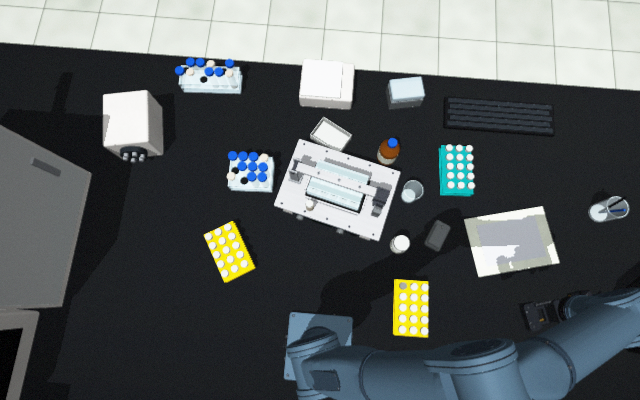

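```bash
python3 - <<'E'
import pickle,cv2
for n,(a,b,c,d) in {'scene':(110,260,230,430),'top':(120,260,230,430)}.items():
    p=pickle.load(open(n+'0.pkl','rb'))['color'][a:b,c:d,::-1]
    cv2.imwrite(f'pics/{n}0c.png',cv2.resize(p,None,fx=4,fy=4,interpolation=cv2.INTER_CUBIC))
E
```

```text
(no output)
```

View pics/scene0c.png

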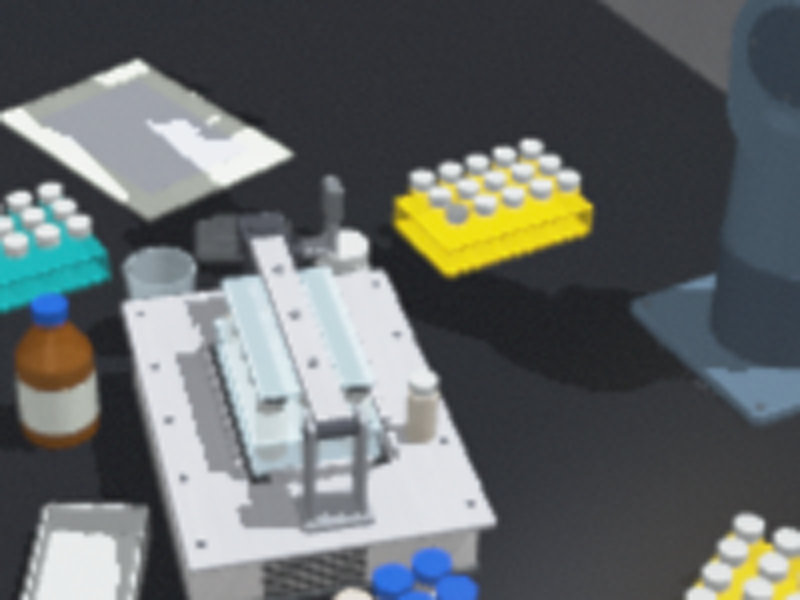

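View pics/top0c.png

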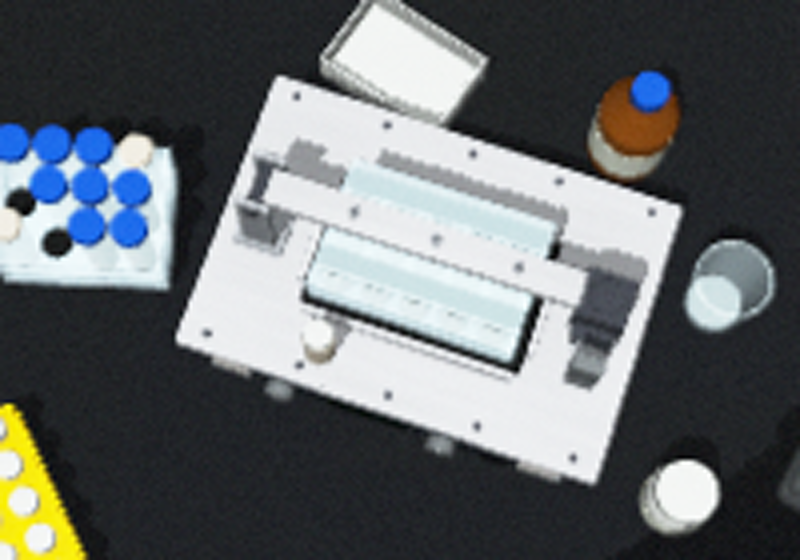

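The hold-down bar and the grey grip show in both pictures: scene about (313,161), top about (377,210). The coupler is at top (382,194) and the spare vial at top (310,205). I'll fit the shaker pose from the platform corners plus the grip.

```bash
cat > fit.py <<'E'
import numpy as np,pickle
from scipy.optimize import least_squares
P={n:pickle.load(open(n+'0.pkl','rb')) for n in('scene','top')}
def proj(p,X):
    c=np.asarray(p['R'])@X+np.asarray(p['t']); return np.array([p['fx']*c[0]/c[2]+p['cx'],p['fy']*c[1]/c[2]+p['cy']])
obs=[]
def add(cam,own,cx,cy):
    off=(230,110) if cam=='scene' else (230,120)
    obs.append((cam,np.array(own)/1000,np.array([cx/4-.375+off[0],cy/4-.375+off[1]])))
for own,a,b in [((130,190,93),(278,77),(187,570)),((130,-190,93),(682,205),(128,305)),((-130,-190,93),(597,484),(383,270)),((-130,190,93),(178,345),(493,522))]:
    add('top',own,*a); add('scene',own,*b)
add('top',(-66,-145,228),588,355); add('scene',(-66,-145,209),333,203)
def W(v,X): c,s=np.cos(v[2]),np.sin(v[2]); return np.array([v[0]+c*X[0]-s*X[1],v[1]+s*X[0]+c*X[1],X[2]])
def f(v): return np.concatenate([proj(P[c],W(v,X))-u for c,X,u in obs])
if __name__=='__main__':
    r=least_squares(f,[.55,0,0.2],loss='soft_l1'); v=r.x; print(v)
    print(np.round(f(v).reshape(-1,2),1).tolist())
    for n,X in dict(grip=(-.066,-.145,.209),ball=(0,-.145,.172),hinge=(0,.15,.183)).items(): print(n,W(v,np.array(X)),[proj(P[c],W(v,np.array(X))).round(1) for c in P])
    np.save('v.npy',v)
E
python3 fit.py
python3 - <<'E'
import sys; sys.path.insert(0,'.')
from scipy.spatial.transform import Rotation as R
import numpy as np
print(R.from_rotvec([2.066,.303,-2.067]).as_matrix().round(3))
E
```

```text
[ 0.54102935 -0.02207738 -0.249297  ]
[[-0.4, -1.3], [0.5, -0.2], [0.5, -0.1], [-1.6, -0.7], [-0.2, -0.3], [0.3, -0.2], [-1.1, -1.4], [1.1, -0.2], [0.5, 1.7], [-0.2, -0.5]]
grip [ 0.44129486 -0.14631116  0.209     ] [array([312.7, 159.9]), array([376.3, 211.3])]
ball [ 0.50525455 -0.16259486  0.172     ] [array([295.3, 170.4]), array([380.8, 194.9])]
hinge [0.57803776 0.12328554 0.183     ] [array([313.5, 217.1]), array([295.2, 165.6])]
[[-0.001  0.286 -0.958]
 [ 0.001 -0.958 -0.286]
 [-1.    -0.002  0.   ]]
```

The corner fit agrees to about 1 px. That puts the shaker at (0.541, -0.022) with yaw -14.3°, and the grip at (0.441, -0.146, 0.209). Next I'll move above the grip with the jaws along the shaker's x and partly closed, so the inner finger fits in the 38 mm gap.

Call:
step_arm([
  {"x": 0, "y": 0, "z": 3, "gripper": 0.55},
  {"x": 2, "y": 4, "z": 5, "rz": 5, "gripper": 0.55},
  {"x": 4, "y": 8, "z": 5, "rz": 10, "gripper": 0.55},
  {"x": 6, "y": 12, "z": 5, "rz": 15, "gripper": 0.55},
  {"x": 8.5, "y": 16, "z": 5, "rz": 20, "gripper": 0.55},
  {"x": 11, "y": 20, "z": 5, "rz": 25, "gripper": 0.55},
  {"x": 13, "y": 24, "z": 5, "rz": 30, "gripper": 0.55},
  {"x": 15, "y": 28, "z": 5, "rz": 35, "gripper": 0.55},
  {"x": 17, "y": 32, "z": 5, "rz": 40, "gripper": 0.55},
  {"x": 19.5, "y": 36, "z": 5, "rz": 45, "gripper": 0.55},
  {"x": 21.5, "y": 40, "z": 5, "rz": 50, "gripper": 0.55},
  {"x": 23.5, "y": 44, "z": 5, "rz": 55, "gripper": 0.55},
  {"x": 25.3, "y": 47.6, "z": 5, "rz": 59, "gripper": 0.55},
  {"x": 25.3, "y": 47.6, "z": 5, "rz": 59, "gripper": 0.55},
  {"x": 25.3, "y": 47.6, "z": 5, "rz": 59, "gripper": 0.55},
  {"x": 25.3, "y": 47.6, "z": 5, "rz": 59, "gripper": 0.55},
], squeeze=40)

```text
invalid input at $.plan[0]: expected keys x, y, z, rx, ry, rz, gripper
```

```bash
cat > look.py <<'E'
from h import *
import sys
from scipy.spatial.transform import Rotation as R
o=get_obs(); print({k:np.round(v,4).tolist() for k,v in o.items() if k in('t','joints','ee_pos','force','ft_torque','width')})
print(R.from_rotvec(o['tcp_rot']).as_matrix().round(3).tolist())
if len(sys.argv)>1:
    ims=[]
    for n,(a,b,c,d) in {'scene':(110,260,230,430),'top':(120,270,280,480)}.items():
        p=camera(n); ims.append(cv2.resize(p['color'][a:b,c:d,::-1],None,fx=3.9,fy=3.9,interpolation=cv2.INTER_CUBIC))
        cv2.imwrite(f'pics/{sys.argv[1]}_{n}.png',ims[-1])
E
python3 look.py a
```

```text
{'t': 0.8, 'joints': [1.2148, 0.5364, -0.0044, 1.5379, 0.0026, 1.0673, -0.0712], 'ee_pos': [0.1857, -0.6229, 0.2387], 'force': [-0.1916, 1.0606, -0.6602], 'ft_torque': [0.0032, -0.0038, -0.0067], 'width': 0.0883}
[[-0.0, 0.286, -0.958], [-0.0, -0.958, -0.286], [-1.0, 0.0, 0.0]]
```

View pics/a_scene.png

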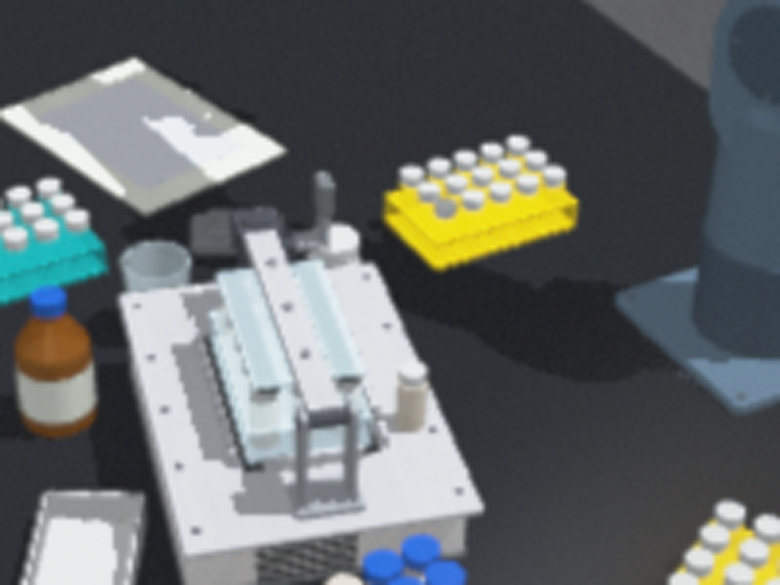

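View pics/a_top.png

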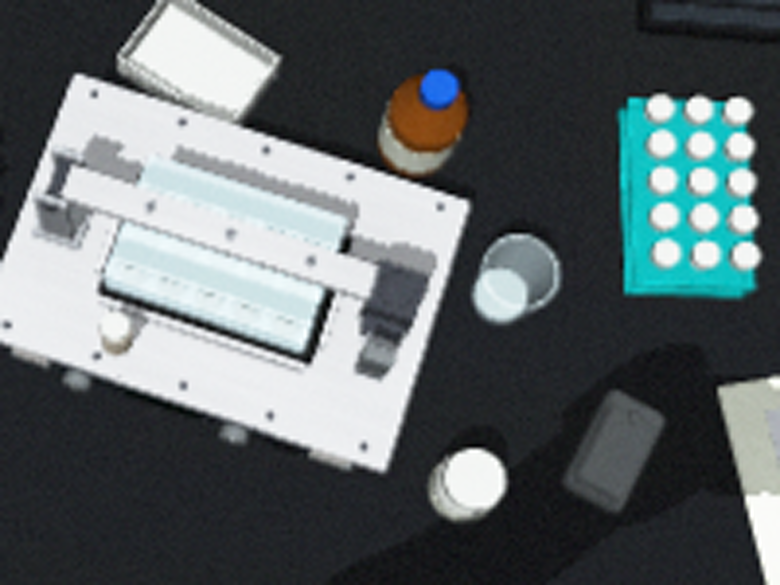

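The call was refused because every row needs all seven keys. Nothing moved, so I'll resend it complete.

Call:
step_arm([
  {"x": 0, "y": 0, "z": 3, "rx": 0, "ry": 0, "rz": 0, "gripper": 0.55},
  {"x": 2, "y": 4, "z": 5, "rx": 0, "ry": 0, "rz": 5, "gripper": 0.55},
  {"x": 4, "y": 8, "z": 5, "rx": 0, "ry": 0, "rz": 10, "gripper": 0.55},
  {"x": 6, "y": 12, "z": 5, "rx": 0, "ry": 0, "rz": 15, "gripper": 0.55},
  {"x": 8.5, "y": 16, "z": 5, "rx": 0, "ry": 0, "rz": 20, "gripper": 0.55},
  {"x": 11, "y": 20, "z": 5, "rx": 0, "ry": 0, "rz": 25, "gripper": 0.55},
  {"x": 13, "y": 24, "z": 5, "rx": 0, "ry": 0, "rz": 30, "gripper": 0.55},
  {"x": 15, "y": 28, "z": 5, "rx": 0, "ry": 0, "rz": 35, "gripper": 0.55},
  {"x": 17, "y": 32, "z": 5, "rx": 0, "ry": 0, "rz": 40, "gripper": 0.55},
  {"x": 19.5, "y": 36, "z": 5, "rx": 0, "ry": 0, "rz": 45, "gripper": 0.55},
  {"x": 21.5, "y": 40, "z": 5, "rx": 0, "ry": 0, "rz": 50, "gripper": 0.55},
  {"x": 23.5, "y": 44, "z": 5, "rx": 0, "ry": 0, "rz": 55, "gripper": 0.55},
  {"x": 25.3, "y": 47.6, "z": 5, "rx": 0, "ry": 0, "rz": 59, "gripper": 0.55},
  {"x": 25.3, "y": 47.6, "z": 5, "rx": 0, "ry": 0, "rz": 59, "gripper": 0.55},
  {"x": 25.3, "y": 47.6, "z": 5, "rx": 0, "ry": 0, "rz": 59, "gripper": 0.55},
  {"x": 25.3, "y": 47.6, "z": 5, "rx": 0, "ry": 0, "rz": 59, "gripper": 0.55},
], squeeze=40)

```text
t: 2.5
ee_pos: [0.4381, -0.1483, 0.2887]
tcp_rot: [1.393, 1.078, -1.394]
force: [-0.0, -1.3, 0.1]
width: 0.0397
```

```bash
python3 look.py b
```

```text
{'t': 2.5, 'joints': [0.65, 0.1887, -0.4735, 1.9346, 0.1001, 1.0412, -0.1207], 'ee_pos': [0.4381, -0.1483, 0.2887], 'force': [-0.0405, -1.3367, 0.0788], 'ft_torque': [-0.1152, -0.1043, 0.01], 'width': 0.0397}
[[-0.0, 0.968, -0.251], [-0.001, -0.251, -0.968], [-1.0, -0.0, 0.001]]
```

View pics/b_scene.png

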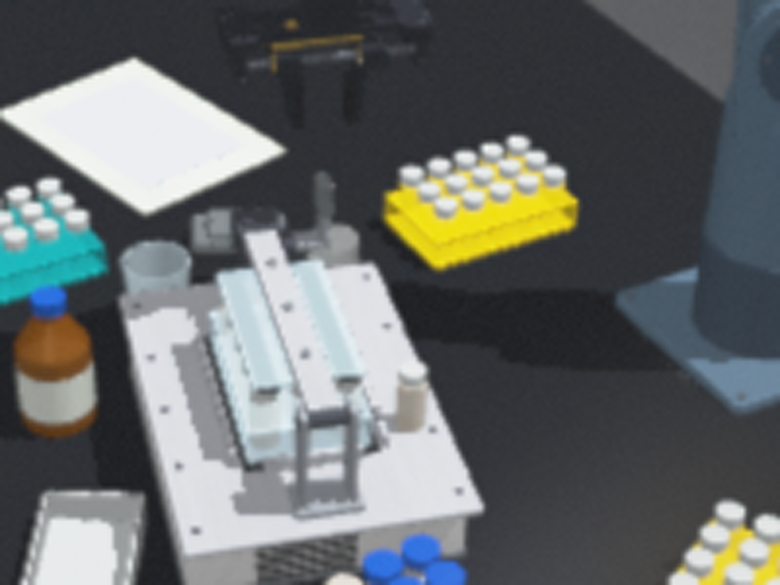

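View pics/b_top.png

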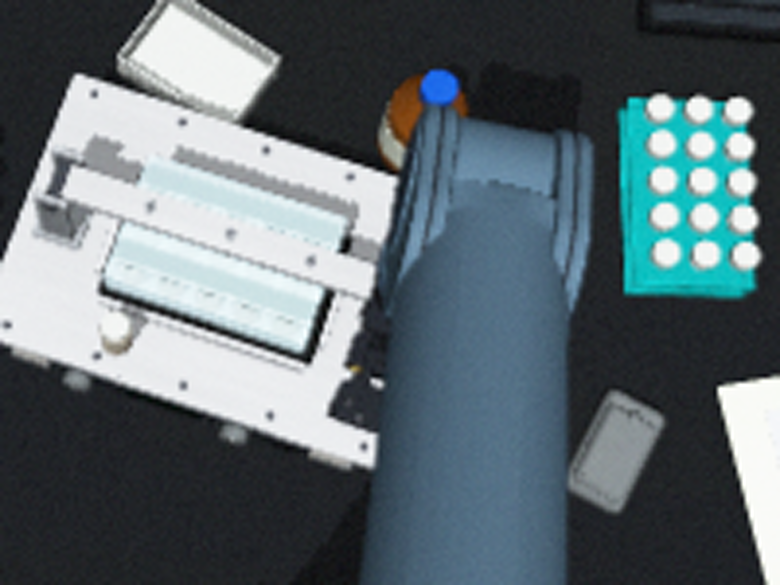

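In the scene crop the fingers stand at x≈295 and 350, either side of the grip line at 323. I'll go down just to the top of the grip and check.

Call:
step_arm([
  {"x": 0.2, "y": 0.2, "z": -2, "rx": 0, "ry": 0, "rz": 0, "gripper": 0.55},
  {"x": 0.2, "y": 0.2, "z": -4, "rx": 0, "ry": 0, "rz": 0, "gripper": 0.55},
  {"x": 0.2, "y": 0.2, "z": -5.5, "rx": 0, "ry": 0, "rz": 0, "gripper": 0.55},
  {"x": 0.2, "y": 0.2, "z": -5.5, "rx": 0, "ry": 0, "rz": 0, "gripper": 0.55},
])

```text
t: 3.0
ee_pos: [0.4384, -0.1471, 0.232]
tcp_rot: [1.394, 1.08, -1.399]
force: [-0.3, -0.3, 0.3]
width: 0.0396
```

```bash
python3 look.py c
```

```text
{'t': 3.0, 'joints': [0.6287, 0.2634, -0.4656, 1.9985, 0.1481, 0.916, -0.1704], 'ee_pos': [0.4384, -0.1471, 0.232], 'force': [-0.3458, -0.3141, 0.2823], 'ft_torque': [-0.0689, -0.037, 0.0176], 'width': 0.0396}
[[-0.004, 0.967, -0.254], [0.001, -0.254, -0.967], [-1.0, -0.004, 0.0]]
```

View pics/c_scene.png

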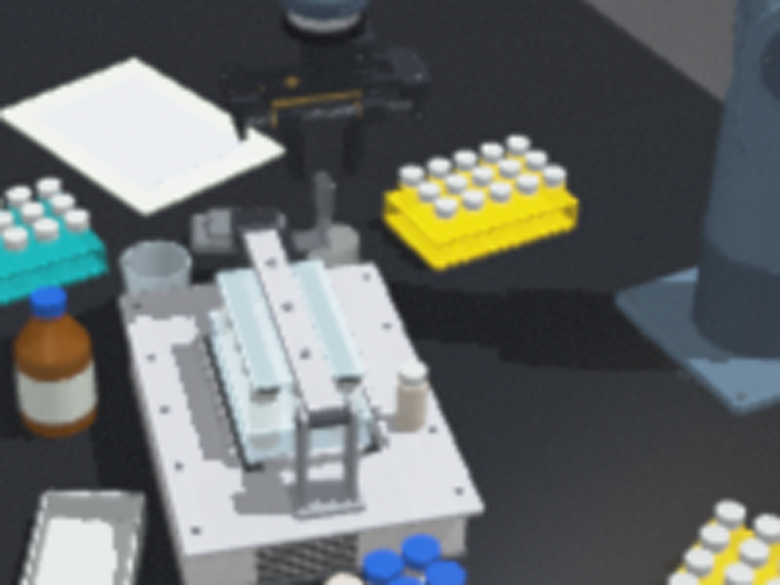

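```bash
python3 - <<'E'
from h import *
from fit import proj
im=camera('scene'); pickle.dump(im,open('s1.pkl','wb'))
a,b,c,d=125,185,280,340
z=cv2.resize(im['color'][a:b,c:d,::-1],None,fx=10,fy=10,interpolation=cv2.INTER_CUBIC)
z=cv2.convertScaleAbs(z,alpha=2.2,beta=10)
ax=np.array([.967,-.254,0]);t=np.array([.4384,-.1471,.232])
for P,col in ((t,(0,0,255)),(t+ax*.02,(0,255,0)),(t-ax*.02,(0,255,0)),(np.array([.4413,-.1463,.228]),(255,255,0))):
    u=proj(im,P); print(u); cv2.circle(z,(int((u[0]-c+.5)*10),int((u[1]-a+.5)*10)),3,col,-1)
cv2.imwrite('pics/c2.png',z)
E
```

```text
[313.32943177 154.30693872]
[308.01094171 154.90335383]
[318.62489288 153.71310607]
[312.72141368 155.52549687]
```

View pics/c2.png

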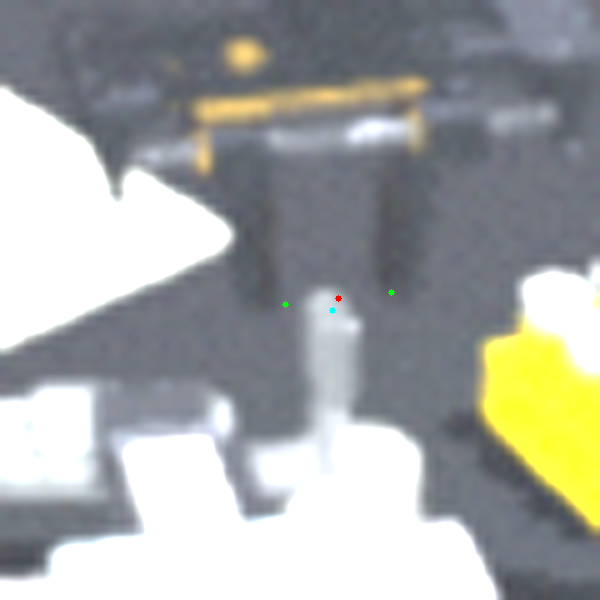

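The inner finger edges are at crop x≈275 and 378, with the grip between 305 and 357, so it is well centred. I'll descend and close.

Call:
step_arm([
  {"x": 0.1, "y": 0.0, "z": -1.5, "rx": 0, "ry": 0, "rz": 0, "gripper": 0.55},
  {"x": 0.1, "y": 0.0, "z": -3, "rx": 0, "ry": 0, "rz": 0, "gripper": 0.55},
  {"x": 0.1, "y": 0.0, "z": -4.2, "rx": 0, "ry": 0, "rz": 0, "gripper": 0.55},
  {"x": 0.1, "y": 0.0, "z": -4.2, "rx": 0, "ry": 0, "rz": 0, "gripper": 0.55},
  {"x": 0.1, "y": 0.0, "z": -4.2, "rx": 0, "ry": 0, "rz": 0, "gripper": 0.55},
])

```text
t: 3.65
ee_pos: [0.4417, -0.1471, 0.1928]
tcp_rot: [1.395, 1.076, -1.395]
force: [0.1, -0.9, 0.7]
width: 0.0401
```

Call:
step_arm([
  {"x": 0, "y": 0, "z": 0, "rx": 0, "ry": 0, "rz": 0, "gripper": 0.75},
  {"x": 0, "y": 0, "z": 0, "rx": 0, "ry": 0, "rz": 0, "gripper": 0.85},
  {"x": 0, "y": 0, "z": 0, "rx": 0, "ry": 0, "rz": 0, "gripper": 1},
  {"x": 0, "y": 0, "z": 0, "rx": 0, "ry": 0, "rz": 0, "gripper": 1},
  {"x": 0, "y": 0, "z": 0, "rx": 0, "ry": 0, "rz": 0, "gripper": 1},
], squeeze=40)

```text
t: 4.15
ee_pos: [0.4386, -0.1464, 0.1927]
tcp_rot: [1.391, 1.081, -1.4]
force: [-10.3, 2.5, 10.1]
width: 0.0141
```

```bash
python3 look.py d
```

```text
{'t': 4.15, 'joints': [0.6079, 0.3225, -0.4525, 2.0357, 0.1909, 0.8288, -0.2102], 'ee_pos': [0.4386, -0.1464, 0.1927], 'force': [-10.2535, 2.5043, 10.1309], 'ft_torque': [0.5339, 2.0946, 0.0722], 'width': 0.0141}
[[-0.006, 0.968, -0.253], [-0.0, -0.253, -0.968], [-1.0, -0.006, 0.002]]
```

View pics/d_scene.png

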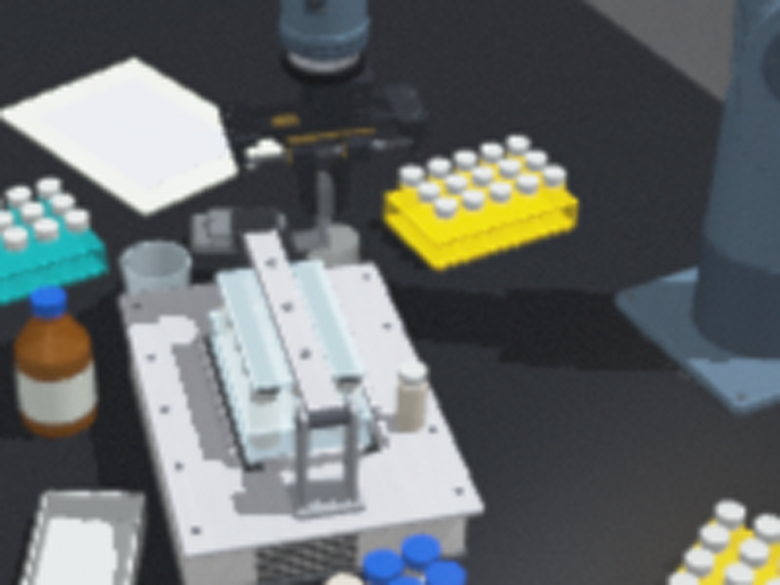

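Gripped, with the opening at 14.1 mm. Next I'll draw the latch along the bar's -x, which is world (-0.969, +0.247).

Call:
step_arm([
  {"x": -0.4, "y": 0.1, "z": 0, "rx": 0, "ry": 0, "rz": 0, "gripper": 1},
  {"x": -0.8, "y": 0.2, "z": 0, "rx": 0, "ry": 0, "rz": 0, "gripper": 1},
  {"x": -1.2, "y": 0.3, "z": 0, "rx": 0, "ry": 0, "rz": 0, "gripper": 1},
  {"x": -1.5, "y": 0.38, "z": 0, "rx": 0, "ry": 0, "rz": 0, "gripper": 1},
  {"x": -1.5, "y": 0.38, "z": 0, "rx": 0, "ry": 0, "rz": 0, "gripper": 1},
  {"x": -1.5, "y": 0.38, "z": 0, "rx": 0, "ry": 0, "rz": 0, "gripper": 1},
], squeeze=50)

```text
t: 4.85
ee_pos: [0.4258, -0.1431, 0.1935]
tcp_rot: [1.393, 1.077, -1.396]
force: [7.0, -0.7, -2.8]
width: 0.0139
```

```bash
python3 look.py
```

```text
{'t': 4.85, 'joints': [0.6178, 0.2968, -0.4581, 2.0693, 0.1808, 0.8133, -0.203], 'ee_pos': [0.4258, -0.1431, 0.1935], 'force': [7.0462, -0.7061, -2.8105], 'ft_torque': [-0.3617, -1.1986, 0.0928], 'width': 0.0139}
[[-0.001, 0.968, -0.252], [-0.001, -0.252, -0.968], [-1.0, -0.0, 0.001]]
```

Call:
step_arm([
  {"x": -0.4, "y": 0.1, "z": 0, "rx": 0, "ry": 0, "rz": 0, "gripper": 1},
  {"x": -0.8, "y": 0.2, "z": 0, "rx": 0, "ry": 0, "rz": 0, "gripper": 1},
  {"x": -1.2, "y": 0.31, "z": 0, "rx": 0, "ry": 0, "rz": 0, "gripper": 1},
  {"x": -1.4, "y": 0.36, "z": 0, "rx": 0, "ry": 0, "rz": 0, "gripper": 1},
  {"x": -1.4, "y": 0.36, "z": 0, "rx": 0, "ry": 0, "rz": 0, "gripper": 1},
  {"x": -1.4, "y": 0.36, "z": 0, "rx": 0, "ry": 0, "rz": 0, "gripper": 1},
])

```text
t: 5.45
ee_pos: [0.4169, -0.1406, 0.1953]
tcp_rot: [1.398, 1.068, -1.387]
force: [13.0, -3.8, -4.0]
width: 0.0135
```

```bash
python3 look.py e
```

```text
{'t': 5.45, 'joints': [0.627, 0.2722, -0.4634, 2.097, 0.1711, 0.7964, -0.1954], 'ee_pos': [0.4169, -0.1406, 0.1953], 'force': [12.9869, -3.776, -4.0424], 'ft_torque': [-0.8549, -2.1515, 0.0243], 'width': 0.0135}
[[0.01, 0.968, -0.252], [-0.003, -0.252, -0.968], [-1.0, 0.011, 0.001]]
```

View pics/e_scene.png

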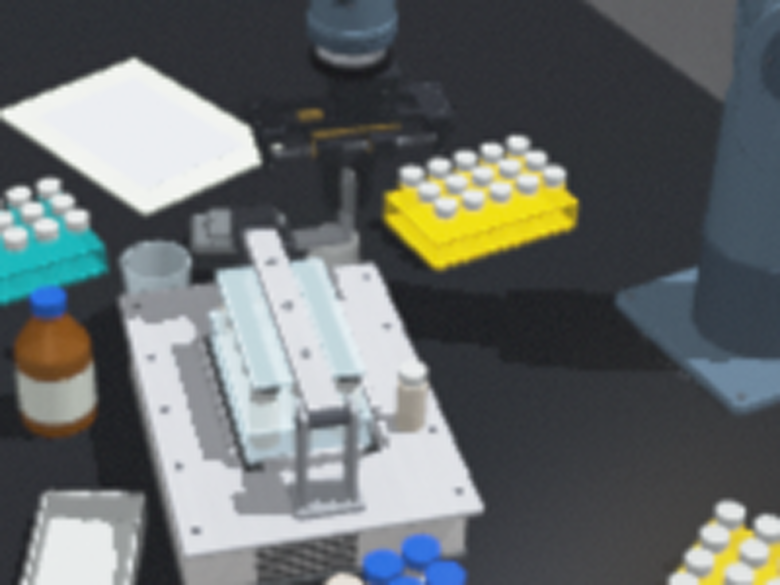

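The latch is drawn 22.4 mm. The force is 13.5 N, above the spring's 10 N, so it is on the stop while the bar is still down. Now I'll lift along the arc, keeping about 5 mm of outward bias so it stays drawn.

Call:
step_arm([
  {"x": -0.48, "y": 0.12, "z": 0, "rx": 0, "ry": 0, "rz": 0, "gripper": 1},
  {"x": -0.47, "y": 0.15, "z": 0.5, "rx": -1, "ry": 0.25, "rz": 0, "gripper": 1},
  {"x": -0.465, "y": 0.18, "z": 1.03, "rx": -1.94, "ry": 0.5, "rz": 0, "gripper": 1},
  {"x": -0.45, "y": 0.23, "z": 1.55, "rx": -2.9, "ry": 0.75, "rz": 0, "gripper": 1},
  {"x": -0.44, "y": 0.28, "z": 2.06, "rx": -3.9, "ry": 1.0, "rz": 0, "gripper": 1},
  {"x": -0.41, "y": 0.4, "z": 3.08, "rx": -5.8, "ry": 1.5, "rz": 0, "gripper": 1},
  {"x": -0.37, "y": 0.56, "z": 4.09, "rx": -7.75, "ry": 2.0, "rz": 0, "gripper": 1},
  {"x": -0.32, "y": 0.76, "z": 5.1, "rx": -9.7, "ry": 2.5, "rz": 0, "gripper": 1},
  {"x": -0.32, "y": 0.76, "z": 5.1, "rx": -9.7, "ry": 2.5, "rz": 0, "gripper": 1},
  {"x": -0.32, "y": 0.76, "z": 5.1, "rx": -9.7, "ry": 2.5, "rz": 0, "gripper": 1},
])

```text
t: 6.55
ee_pos: [0.4186, -0.1337, 0.2483]
tcp_rot: [1.254, 0.947, -1.469]
force: [15.9, -4.9, -4.0]
width: 0.0133
```

```bash
python3 look.py f
```

```text
{'t': 6.55, 'joints': [0.4923, 0.1896, -0.4635, 2.0563, 0.3197, 0.9562, -0.408], 'ee_pos': [0.4186, -0.1337, 0.2483], 'force': [15.8832, -4.9375, -4.0012], 'ft_torque': [-0.8587, -2.4016, 0.5236], 'width': 0.0133}
[[-0.022, 0.969, -0.248], [-0.174, -0.248, -0.953], [-0.985, 0.022, 0.174]]
```

View pics/f_scene.png

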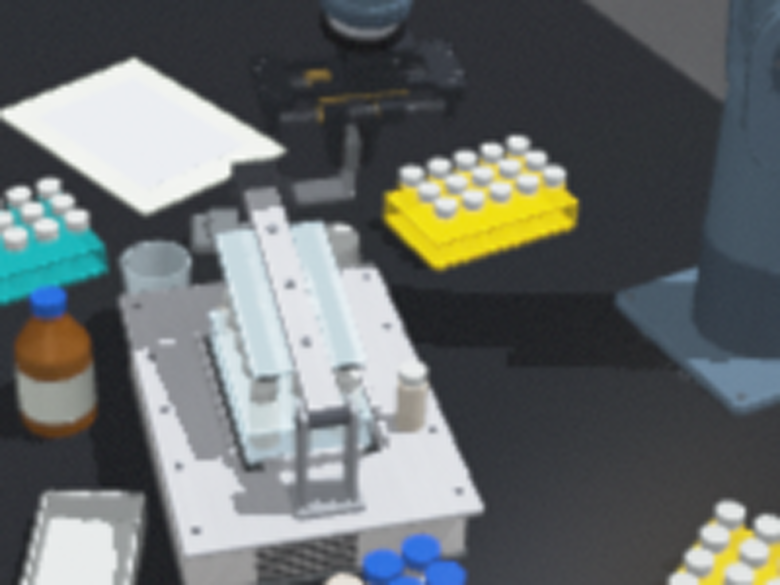

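The coupler is clear of the ball and the latch is still drawn, with the force at about 16 N outward. I'll do the second half of the arc.

Call:
step_arm([
  {"x": -0.42, "y": 0.1, "z": 0, "rx": 0, "ry": 0, "rz": 0, "gripper": 1},
  {"x": -0.39, "y": 0.24, "z": 0.6, "rx": -1.2, "ry": 0.3, "rz": 0, "gripper": 1},
  {"x": -0.35, "y": 0.4, "z": 1.25, "rx": -2.4, "ry": 0.6, "rz": 0, "gripper": 1},
  {"x": -0.3, "y": 0.57, "z": 1.9, "rx": -3.6, "ry": 0.9, "rz": 0, "gripper": 1},
  {"x": -0.26, "y": 0.74, "z": 2.5, "rx": -4.8, "ry": 1.2, "rz": 0, "gripper": 1},
  {"x": -0.21, "y": 0.94, "z": 3.1, "rx": -6.0, "ry": 1.5, "rz": 0, "gripper": 1},
  {"x": -0.16, "y": 1.14, "z": 3.7, "rx": -7.2, "ry": 1.8, "rz": 0, "gripper": 1},
  {"x": -0.1, "y": 1.36, "z": 4.3, "rx": -8.4, "ry": 2.1, "rz": 0, "gripper": 1},
  {"x": -0.05, "y": 1.56, "z": 4.8, "rx": -9.5, "ry": 2.4, "rz": 0, "gripper": 1},
  {"x": -0.05, "y": 1.56, "z": 4.8, "rx": -9.5, "ry": 2.4, "rz": 0, "gripper": 1},
  {"x": -0.05, "y": 1.56, "z": 4.8, "rx": -9.5, "ry": 2.4, "rz": 0, "gripper": 1},
  {"x": -0.05, "y": 1.56, "z": 4.8, "rx": -9.5, "ry": 2.4, "rz": 0, "gripper": 1},
])

```text
t: 7.85
ee_pos: [0.4226, -0.1185, 0.2976]
tcp_rot: [1.112, 0.829, -1.537]
force: [15.8, -4.2, -3.9]
width: 0.014
```

```bash
python3 look.py g; python3 - <<'E'
from h import *
p=camera('scene'); save(p,'g_full.png')
E
```

```text
{'t': 7.85, 'joints': [0.3707, 0.159, -0.4961, 1.9972, 0.4488, 1.1447, -0.5906], 'ee_pos': [0.4226, -0.1185, 0.2976], 'force': [15.7749, -4.1851, -3.9142], 'ft_torque': [-0.325, -2.3699, 0.9501], 'width': 0.014}
[[-0.052, 0.97, -0.238], [-0.334, -0.242, -0.911], [-0.941, 0.032, 0.336]]
```

View pics/g_scene.png

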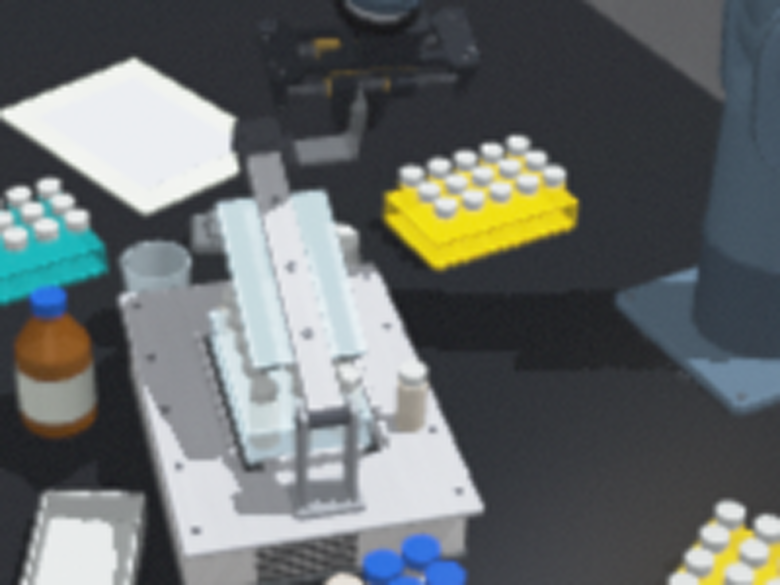

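View pics/g_top.png

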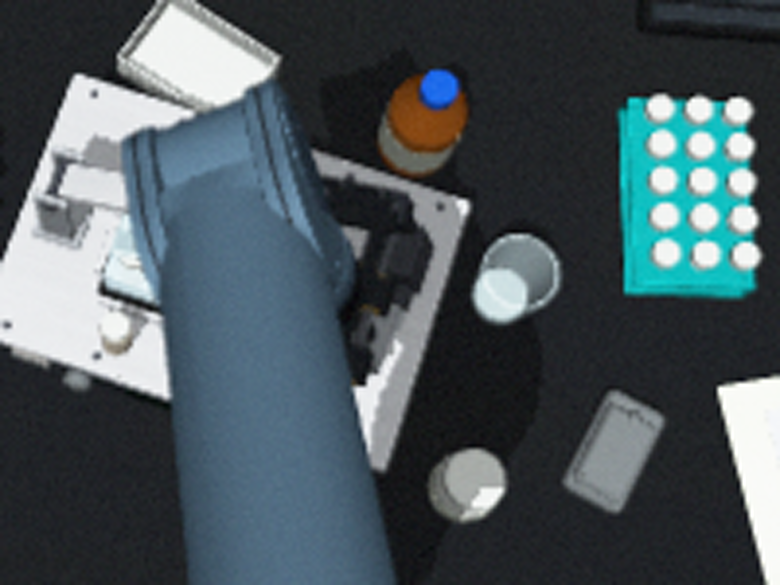

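The bar is up and the bystanders sit at the same pixels as before. One check of the angle and steadiness, then I'll hand in.

```bash
python3 - <<'E'
from h import *
from fit import W,proj
v=np.load('v.npy'); p=camera('scene')
for k in range(3): p=camera('scene'); o=get_obs(); print(round(float(o['t']),2),o['ee_pos'].round(4),o['force'].round(1),round(float(o['width']),4),abs(o['qvel']).max().round(4))
for th in (.30,.33,.35,.37,.40):
    c,s=np.cos(th),np.sin(th)
    def bar(x,y,z): return W(v,np.array([x,.15+y*c+z*s,.183-y*s+z*c]))
    print(th,'coupler top corners crop',[((proj(p,bar(x,-.316 if e else -.274,.009))-[230,110])*3.9).round(0) for x,e in((.021,1),(-.021,1),(.021,0),(-.021,0))],'grip tcp',bar(-.088,-.295,.007).round(4))
E
```

```text
8.1 [ 0.4226 -0.1185  0.2975] [15.6 -4.1 -4.3] 0.0138 0.0012
8.15 [ 0.4226 -0.1185  0.2976] [16.9 -4.7 -4.5] 0.0135 0.0022
8.2 [ 0.4226 -0.1185  0.2976] [15.8 -4.4 -4.1] 0.0136 0.0016
0.3 coupler top corners crop [array([230., 133.]), array([274., 128.]), array([238., 167.]), array([284., 162.])] grip tcp [ 0.4237 -0.1261  0.2769]
0.33 coupler top corners crop [array([230., 126.]), array([275., 121.]), array([239., 161.]), array([284., 156.])] grip tcp [ 0.4245 -0.1233  0.2852]
0.35 coupler top corners crop [array([230., 122.]), array([276., 117.]), array([239., 158.]), array([285., 152.])] grip tcp [ 0.425  -0.1212  0.2907]
0.37 coupler top corners crop [array([231., 118.]), array([276., 113.]), array([239., 154.]), array([285., 149.])] grip tcp [ 0.4255 -0.1191  0.2962]
0.4 coupler top corners crop [array([231., 111.]), array([277., 106.]), array([240., 149.]), array([286., 144.])] grip tcp [ 0.4264 -0.1157  0.3043]
```

```bash
python3 -c "
from cell import *
print(job_done())"
```

```text
the job is handed in; nothing more can be done
None
```

The job is handed in: the latch was drawn fully out with the bar still down, then the bar was lifted about 10 cm and is still held there by the gripper. Handing in reports no verdict.

- **Latch:** it was drawn 22.4 mm before the lift, and the 13.5 N reading, above the spring's 10 N, put it on its stop. The sideways pull is still about 16 N, so it is still out.
- **Lift:** the bar went up along its hinge arc, with the tool tilted to match, to about 0.35 rad. That puts the free end 10 to 10.4 cm up. The tool tilt and the coupler's position in the picture agree on the angle; the height from the TCP reading gives a slightly higher value, up to about 0.37 rad.
- **Last checks:** the arm was steady, with joint speeds near zero, the TCP unchanged over three readings and the grip opening at 13.6 mm. The clear plate is off the vials. The vial rack and the bystanders I could see were at the same pixels as before. In the last top picture the arm hid part of the shaker.
- **Refused call:** my first move call was refused because its rows lacked some keys. Nothing moved. The clock stood at about 8.2 s at the last check, against the 32 s limit.

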